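# Peel the top sample tray off a stuck stack and hold it out

## Task

Lift the clear dust cover off the stack of sample trays and stand it upright on the middle of the black mat. Then take the white top tray by its orange corner tab and peel it off the tacky blue trays underneath by raising that corner first, while the opposite corner still sits in the stack; the blue trays stay standing where they are and nothing else on the bench is disturbed. Finish while holding the white tray still and level, right way up, over the middle of the green mat at least 10 cm above it, ready to be filled - do not put it down or let go.

Things in the scene. Friction and masses are not known exactly. Their poses are not given: they have to be found in the camera images.
- dust_cover: clear plastic cover, grey foot edge, 150 x 150 x 90 mm, open below, 3 mm walls, 150 g, loose over the stack (6 mm play). Origin: centre of its underside, z up. Black bar handle on top in the middle: 60 mm long along the cover's x, 18 mm thick along y (grip across y), from 90 to 118 mm above the origin. Raise it 85 mm or more to clear the tab.
- top_tray: white tray, 60 g, floor 80 x 80 mm, rim 110 x 110 mm, rim top 25 mm above the origin. Origin: centre of the floor's underside, z up, 26 mm above the bench at the start. Orange upright grip tab on the -x -y corner at (-53.7, -53.7) mm: 10 mm thick, 24 mm long along the tray's diagonal, 25 to 51 mm above the origin. Grip it across its thickness, firmly (30 N), lest it turns in the pads.
- tab_grip (a point): point in the orange tab, in its mid plane, 46 mm above the tray's origin and 5 mm under the tab's top: a good TCP position, fingertips then just clear the rim
- tab_corner (a point): tip of the tray rim's corner that carries the orange tab, at (-55, -55, 23.5) mm in the tray's frame
- far_corner (a point): tip of the rim's corner diagonally across from the tab, at (55, 55, 23.5) mm in the tray's frame
- lower_trays: two blue trays of the same shape fixed on a 126 x 126 x 6 mm steel plate, loose, 1 kg, rim 41 mm high. Origin: centre of the underside; axes parallel to the white tray's. A tacky rubber bump in the middle of each wall holds the white tray with some 2 N until it has risen about 8 mm there. Raising the tab tips the white tray about a foot under its far corner, at (28, 28, 26) mm.
- black_mat: black rubber mat, 170 x 170 x 3 mm, fixed on the bench; place for the cover. Origin: centre of its underside. The two mats lie left and right of the stack, either way round.
- green_mat: green plastic mat, 170 x 170 x 3 mm, fixed on the bench; the filling place, over which the tray is held. Origin: centre of its underside
- tape_roll: bystander: roll of beige tape lying flat, 61 mm across, 19 mm high, origin under its centre
- timer: bystander: small white timer standing, 20 x 62 x 60 mm, origin under its centre
- beaker: bystander: empty glass beaker, 56 mm across, 72 mm high, origin under its centre

How it is judged:
By the outcome, as a careful person would: the job done as asked, in the order asked, and still so for the second after the job is handed in, while the arm keeps its last pose, push and grip.
It also fails if it takes over 61 s, if anything falls off the work surface, if the arm or the gripper's body presses on something with over 40 N, if the wrist force passes 120 N, or if a joint passes its speed limit or range.

## Robot

A 6-joint arm with a two-finger parallel gripper is mounted at the origin on a cart in front of the work surface, level with it; the furniture and walls round the work are solid. World frame = base frame: x ahead of the robot, y to its left, z up, the work surface at z = 0. Lengths are in mm, angles in rad, forces in N, time in s.
With the tool pointing down it reaches from about 325 to 900 mm from the base axis. Payload 6.1 kg.
Tool frame: the origin (TCP) lies between the finger pads, 19 mm behind the fingertips; this is the grasp point; z points along the fingers, y is the line along which they close (so a half turn about z gives the same grasp; the last joint's range is limited). The gripper opens to 87 mm and grips with 3 to 60 N. Pads are 19 mm wide; open, the fingers measure 117 mm over their backs; the gripper's body (75 mm by 190 mm) begins 51 mm behind the grasp point.
Start: joints at [-1.378, 0.22, 1.526, -0, 1.395, -0.126], TCP at [195.885, -593.502, 241.238] pointing down, gripper open.
Joint ranges: [-2.98, 2.98], [-0.91, 2.08], [0.09, 2.57], [-1.24, 4.39], [0.2, 2.65], [-2.68, 2.68]. Speed limits (rad/s): [2.57, 2.57, 3.01, 3.14, 3.14, 3.14].

## Interface

Orientations are given as a 3x3 rotation matrix whose columns are the frame's x, y, z axes.
In Python, from rig import r, optics gives the robot as it stands. The module is installed in compiled form; this text tells all that it offers.
- The arm moves only by the tool arm_command, never from a script. Its argument "rows" is a list that holds one entry, the list of rows, each a list of 7 numbers: the shift along the tool's x, y, z in normalised numbers (1 is 0.75 m), then the turn, a rotation vector about the tool's x, y, z in parts of the range, where 1.0 means 180 degrees, then the opening, from 0 (shut) to 1 (fully open). In form: [[[tx, ty, tz, rx, ry, rz, jaw], ...]]. A call has 1 to 8 rows; each row is the pose to reach, as a shift and turn from the pose commanded when the call began, along the tool's axes at that moment; what a row does not reach only later rows make up. A row lasts 1/10 s, in which the tool goes at most 50 mm and 8.59 degrees, less where a joint would pass 70% of its speed; a pose out of reach is approached as far as the arm can. No shift or turn number may pass 1 either way. A call with a gripper value outside its range is refused whole. The fingers move at their own pace and stop on an object; the grip force is fixed at half the most. Time passes only in rows, so rows that repeat a pose let the fingers close. It gives the time, the measured TCP pose, the force, the opening and the grip force at its end, in the units of the state.
- r.get_state(): the state, without advancing time (a new reading comes with each control period).
- optics.capture(name): name is "scene" or "top"; returns the picture (420x560x3 uint8, red, green, blue); there is no depth.
- optics.calibration(name): a dict with "vertical_fov" (degrees; the focal length in pixels is half the picture's height over the tangent of half this angle, whatever the lens; pixels are square), "cx", "cy" (the principal point, pixels), "R" (3x3) and "t" (3): a world point X has camera coordinates R X + t. Camera axes: x right, y down, z forward; pixel columns grow to the right and rows downward; lengths in mm; the calibration is good to about 2 mm. A picture is of the moment at which its call begins. calibration takes no time and is no camera call.
- r.sign_off(): hands the job in; it is judged then, once.
The state is a dict: "time_s": time; "joints": joint angles; "dq": joint speeds; "joint_efforts": joint torques, N m; "position": TCP position; "tcp_rot": TCP orientation; "wrist_force": force on the tool from outside, world axes, zero at the start; "wrist_torque": the same for the moment, N m; "opening": finger opening in mm; "gripper_force": force on a finger pad.
Only numpy, scipy, OpenCV 4.12 (cv2) and the standard library are available. Lean on these libraries where they do the work, as an engineer would, in place of code of your own. Each camera call takes 0.05 s, during which the arm holds its last target. There are 200 camera calls.

## Working session

There is one attempt and no reset: what is moved stays moved. The work goes in short steps, Python scripts to look and compute and a tool call to move; the robot and the scene stay as the last step left them, time stands still between calls to the robot, and variables do not carry over. Pictures are saved under pics/ and viewed, at most 10 in all, crops included, and the job is handed in when it is done.

Besides the shell and the picture viewer there is one more tool, called as name(argument=value, ...) on one line, values as JSON. arm_command: Moves the arm, as the interface text tells. Its arguments: {"type":"object","properties":{"rows":{"type":"array","items":{"type":"array","items":{"type":"array","items":{"type":"number"}}}}},"required":["rows"]}

```bash
mkdir -p pics; python3 - <<'E'
from rig import r, optics
import cv2, numpy as np
ims=[]
for n in("scene","top"):
    im=optics.capture(n); np.save(f"pics/{n}0.npy",im); cv2.imwrite(f"pics/{n}0.png",im[:,:,::-1])
    c=optics.calibration(n); print(n,{k:np.round(v,4).tolist() for k,v in c.items()})
print(r.get_state())
E
```

```text
scene {'vertical_fov': 45.2752, 'cx': 282.0253, 'cy': 213.3101, 'R': [[-0.8304, -0.5571, 0.0019], [-0.2544, 0.3763, -0.8909], [0.4956, -0.7403, -0.4542]], 't': [467.0707, 214.586, 992.0715]}
top {'vertical_fov': 56.8987, 'cx': 270.2651, 'cy': 207.4709, 'R': [[-0.0205, -0.9997, 0.0141], [-0.9985, 0.0197, -0.0516], [0.0513, -0.0152, -0.9986]], 't': [-3.2035, 587.6758, 1114.1819]}
{'time_s': 0.1, 'joints': array([-1.37811338e+00,  2.21123359e-01,  1.52746906e+00, -2.89945343e-05,
        1.39468574e+00, -1.26080211e-01]), 'dq': array([-1.07614920e-03, -1.71767516e-03, -2.06858090e-03,  2.23778556e-03,
        1.95630164e-04, -2.60490417e-05]), 'joint_efforts': array([ 1.07287782e-03, -4.95945454e+01, -3.88520086e+01,  7.02468446e-02,
        5.14679868e-02, -5.36211553e-05]), 'position': array([ 195.77134386, -593.01239161,  240.27605339]), 'tcp_rot': array([[ 9.49622194e-01,  3.13396817e-01, -3.50780029e-04],
       [ 3.13396960e-01, -9.49620781e-01,  1.64884689e-03],
       [ 1.83635363e-04, -1.67571500e-03, -9.99998579e-01]]), 'wrist_force': array([-0.07507819, -0.22727083,  0.69226792]), 'wrist_torque': array([-0.03119272,  0.01866785,  0.03222002]), 'gripper_force': 0.0, 'opening': 86.96360871934395}
```

View pics/scene0.png

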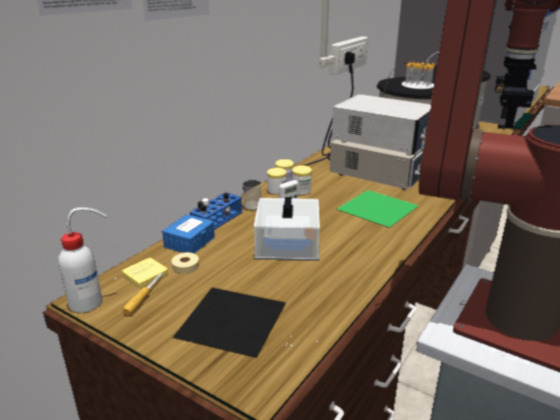

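View pics/top0.png

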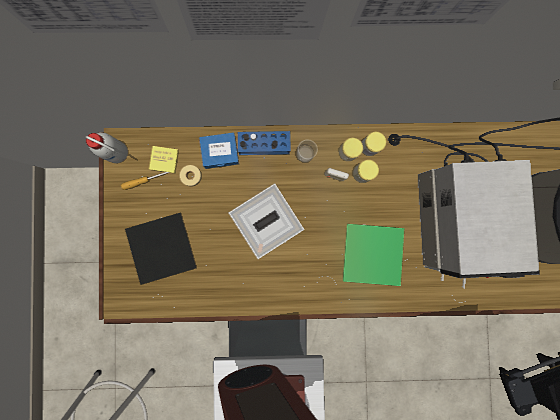

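Scene view: cover around (288,228), black mat near (232,320), green mat near (378,207). Top view: handle at (266,221), tab tint at (263,243), black mat (160,248), green mat (374,255), timer (337,174), beaker (306,151), tape (190,175).

```bash
cat > h.py <<'E'
from rig import r, optics
import cv2, numpy as np
def cal(n):
    c=optics.calibration(n); f=210/np.tan(np.radians(c["vertical_fov"])/2)
    return f,c["cx"],c["cy"],np.array(c["R"]),np.array(c["t"])
def ray(n,u,v):
    f,cx,cy,R,t=cal(n); d=R.T@np.array([(u-cx)/f,(v-cy)/f,1]); return -R.T@t,d/np.linalg.norm(d)
def plane(n,p,z):
    o,d=ray(n,*p); return o+d*(z-o[2])/d[2]
def tri(p,q):
    a,d=ray("scene",*p); b,e=ray("top",*q)
    s=np.linalg.lstsq(np.c_[d,-e],b-a,rcond=None)[0]
    P,Q=a+s[0]*d,b+s[1]*e; return (P+Q)/2,np.linalg.norm(P-Q)
def proj(n,X):
    f,cx,cy,R,t=cal(n); c=R@np.array(X,float)+t; return np.array([f*c[0]/c[2]+cx,f*c[1]/c[2]+cy])
def shot(n,k):
    im=optics.capture(n); np.save(f"pics/{k}.npy",im); return im
def blobs(im,lo,hi,box,amin=20):
    x0,y0,x1,y1=box; hsv=cv2.cvtColor(im,cv2.COLOR_RGB2HSV)
    m=np.zeros(im.shape[:2],np.uint8); m[y0:y1,x0:x1]=cv2.inRange(hsv,np.array(lo),np.array(hi))[y0:y1,x0:x1]
    cs=cv2.findContours(m,cv2.RETR_EXTERNAL,cv2.CHAIN_APPROX_NONE)[0]
    return sorted([c for c in cs if cv2.contourArea(c)>=amin],key=cv2.contourArea,reverse=True)
E
python3 - <<'E'
from h import *
s=np.load("pics/scene0.npy");t=np.load("pics/top0.npy")
for nm,lo,hi,bs,bt in (("black",(0,0,0),(180,255,45),(170,280,295,360),(115,200,205,295)),("green",(45,120,60),(80,255,255),(320,180,430,235),(330,210,420,300)),
  ("handle",(0,0,0),(180,255,70),(270,190,305,222),(240,195,290,245))):
    for n,im,b in(("scene",s,bs),("top",t,bt)):
        cs=blobs(im,lo,hi,b)
        if not cs: print(nm,n,"none");continue
        c=cs[0]; q=cv2.minAreaRect(c); print(nm,n,len(cs),cv2.contourArea(c),np.round(q[0],1),np.round(q[1],1),round(q[2],1))
        z=3 if nm!="handle" else 118
        if n=="scene" and nm!="handle":
            ap=cv2.approxPolyDP(c,0.05*cv2.arcLength(c,True),True)[:,0]; P=[plane(n,p,z) for p in ap]
        else: P=[plane(n,p,z) for p in cv2.boxPoints(q)]
        print(np.round(P,0)[:,:2].tolist(),"mean",np.round(np.mean(P,0)), "sides",np.round([np.linalg.norm(P[i]-P[i-1]) for i in range(len(P))]))
a=cv2.resize(s[170:270,235:345],None,fx=4,fy=4,interpolation=2)[:,:400];b=cv2.resize(t[175:275,216:316],None,fx=4,fy=4,interpolation=2)
cv2.imwrite("pics/c0.png",np.hstack([a,b])[:,:,::-1])
E
```

```text
black scene 1 4351.5 [229. 320.] [97.5 58.3] 13.5
[[530.0, 410.0], [373.0, 369.0], [418.0, 212.0], [572.0, 257.0]] mean [473. 312.   3.] sides [159. 162. 163. 160.]
black top 1 3203.5 [160.2 248.1] [57.6 58.1] 73.6
[[534.0, 413.0], [579.0, 250.0], [417.0, 204.0], [373.0, 366.0]] mean [476. 308.   3.] sides [168. 169. 168. 168.]
green scene 1 1475.5 [377.3 207.8] [74.1 29.4] 17.7
[[530.0, -237.0], [368.0, -225.0], [354.0, -388.0], [520.0, -393.0]] mean [ 443. -311.    3.] sides [156. 163. 163. 167.]
green top 1 2119.0 [378.5 254.8] [46.4 58.3] 3.4
[[364.0, -254.0], [533.0, -270.0], [522.0, -407.0], [353.0, -390.0]] mean [ 443. -330.    3.] sides [136. 170. 137. 171.]
handle scene 1 119.0 [287.  206.5] [19.  8.] 90.0
[[568.0, -13.0], [552.0, -23.0], [497.0, 61.0], [512.0, 72.0]] mean [532.  24. 118.] sides [101.  20. 101.  18.]
handle top 1 190.0 [266.1 220.6] [ 8.9 25.5] 56.3
[[539.0, 33.0], [576.0, -24.0], [556.0, -36.0], [520.0, 20.0]] mean [548.  -2. 118.] sides [23. 67. 23. 67.]
```

View pics/c0.png

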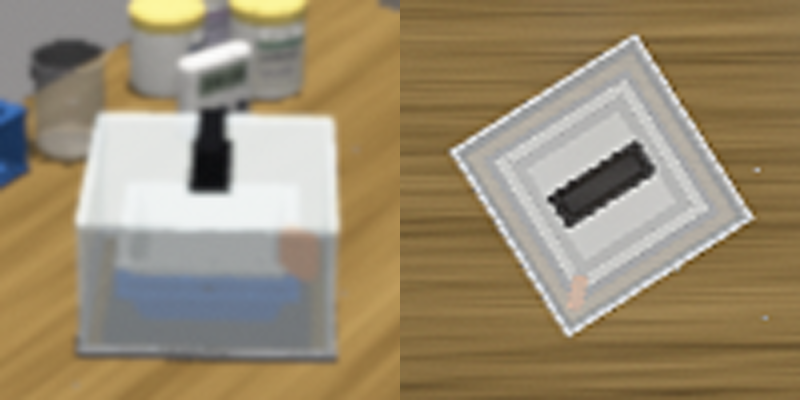

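```bash
python3 - <<'E'
from h import *
S=lambda x,y:(235+x/4-.375,170+y/4-.375); T=lambda x,y:(216+(x-400)/4-.375,175+y/4-.375)
for nm,a,b in(("h near top",(210,143),(558,212)),("+y",(78,226),(450,152)),("-x",(339,226),(568,334)),("-y",(335,117),(752,215)),("+x",(98,115),(635,37))):
    X,e=tri(S(*a),T(*b)); print(nm,X.round(1),round(e,1), "z90/118:",plane("top",T(*b),118 if nm[0]=='h' else 90).round(1))
C=[plane("top",T(*b),90) for b in((450,152),(568,334),(752,215),(635,37))]
print("C",np.mean(C,0),[np.linalg.norm(C[i]-C[i-1]) for i in range(4)])
for i in range(4): d=C[i]-C[i-1]; print(np.degrees(np.arctan2(d[1],d[0])))
print("foot near corners z0", plane("scene",S(78,355),0),plane("scene",S(337,358),0))
t=np.load("pics/top0.npy")
for lo in ((40,60,40),):
    c=blobs(t,lo,(95,255,255),(330,205,430,305))[0];q=cv2.minAreaRect(c);P=[plane("top",p,3) for p in cv2.boxPoints(q)];print(q,np.round(P),np.mean(P,0))
h=blobs(t,(0,0,0),(180,255,70),(240,195,290,245))[0];q=cv2.boxPoints(cv2.minAreaRect(h)); P=np.array([plane("top",p,118) for p in q]);d=P[1]-P[0];print("handle",P.mean(0),np.degrees(np.arctan2(d[1],d[0])))
print("tab",plane("top",T(577,290),77), "cams",ray("scene",0,0)[0],ray("top",0,0)[0])
E
```

```text
h near top [529.8  27.5 122. ] 0.1 z90/118: [529.7  27.6 118. ]
+y [572.1 101.1  87. ] 0.2 z90/118: [571.9 100.8  90. ]
-x [446.1  22.4  89.9] 2.8 z90/118: [447.3  23.1  90. ]
-y [ 523.2 -104.5   88.7] 4.1 z90/118: [ 525.  -103.3   90. ]
+x [649.2 -25.8  87.5] 2.5 z90/118: [647.9 -26.4  90. ]
C [548.03998096  -1.46703192  90.        ] [np.float64(148.18471374649448), np.float64(146.81637797614772), np.float64(148.34553276478675), np.float64(144.97581949879682)]
120.85975683573574
-148.0340812297875
-58.428050472591764
32.03900387144966
foot near corners z0 [573.47114631 102.90963151   0.        ] [443.86434118  19.43113286   0.        ]
((373.34417724609375, 254.44752502441406), (58.094398498535156, 58.09439468383789), 4.5739216804504395) [[ 368. -221.    3.]
 [ 537. -240.    3.]
 [ 520. -411.    3.]
 [ 351. -390.    3.]] [ 444.29591667 -315.2943296     3.        ]
handle [547.67116776  -1.7029274  118.        ] -57.44542069367283
tab [476.15439241  16.60565675  77.        ] cams [-49.222494   913.91034892 640.90024167] [ 529.51290368    2.11873151 1142.97241365]
```

```bash
cat >> h.py <<'E'
from scipy.spatial.transform import Rotation as Ro
def toolR(ya,tilt=0,az=0):
    """tool down, y at angle ya (deg); then tilted about world-horizontal axis at az by tilt"""
    a=np.radians(ya); y=np.array([np.cos(a),np.sin(a),0]); z=np.array([0,0,-1.]); R=np.c_[np.cross(y,z),y,z]
    b=np.radians(az); return Ro.from_rotvec(np.radians(tilt)*np.array([np.cos(b),np.sin(b),0])).as_matrix()@R
def go(p,ya,tilt=0,az=0,frm=None):
    s=r.get_state(); R,q=(s["tcp_rot"],s["position"]) if frm is None else frm
    T=toolR(ya,tilt,az); sh=R.T@(np.array(p)-q)/1000; rv=Ro.from_matrix(R.T@T).as_rotvec(degrees=True)
    print(sh.round(4).tolist(),rv.round(2).tolist()); return T,np.array(p,float)
E
python3 - <<'E'
from h import *
a=go((270,-300,300),-20)
b=go((548,-1.6,240),32.1,frm=a)
E
```

```text
[0.1623, -0.2551, -0.0593] [-0.08, -0.05, -51.74]
[0.3755, 0.1592, 0.06] [0.0, 0.0, -52.1]
```

The manual's scale: shifts go in shares of 0.75 m and turns go in shares of 180 degrees. Converting my numbers, -0.255 m is -0.34, 0.162 m is 0.216, -51.7 degrees is -0.2872.

arm_command(rows=[[[0.216,-0.34,-0.0787,0,0,-0.2872,1],[0.216,-0.34,-0.0787,0,0,-0.2872,1],[0.216,-0.34,-0.0787,0,0,-0.2872,1],[0.216,-0.34,-0.0787,0,0,-0.2872,1],[0.216,-0.34,-0.0787,0,0,-0.2872,1],[0.216,-0.34,-0.0787,0,0,-0.2872,1],[0.216,-0.34,-0.0787,0,0,-0.2872,1]]])

```text
time_s: 0.8
position: [270.8, -297.1, 301.4]
tcp_rot: [[0.336, 0.942, 0.002], [0.942, -0.336, -0.001], [-0.0, 0.002, -1.0]]
wrist_force: [0.3, -1.3, 0.3]
opening: 87.2
gripper_force: 0.0
```

To row units: 0.375 m is 0.5, 0.159 m is 0.212, -52.1 degrees is -0.2894.

arm_command(rows=[[[0.5,0.212,0.08,0,0,-0.2894,1],[0.5,0.212,0.08,0,0,-0.2894,1],[0.5,0.212,0.08,0,0,-0.2894,1],[0.5,0.212,0.08,0,0,-0.2894,1],[0.5,0.212,0.08,0,0,-0.2894,1],[0.5,0.212,0.08,0,0,-0.2894,1],[0.5,0.212,0.08,0,0,-0.2894,1],[0.5,0.212,0.08,0,0,-0.2894,1]]])

```text
time_s: 1.6
position: [541.0, -9.8, 241.0]
tcp_rot: [[-0.53, 0.848, -0.0], [0.848, 0.53, -0.0], [-0.0, -0.001, -1.0]]
wrist_force: [1.1, -1.5, 0.8]
opening: 87.1
gripper_force: 0.0
```

arm_command(rows=[[[0,0,0,0,0,0,1],[0,0,0,0,0,0,1],[0,0,0,0,0,0,1]]])

```text
time_s: 1.9
position: [539.3, -12.1, 241.6]
tcp_rot: [[-0.53, 0.848, -0.001], [0.848, 0.53, -0.0], [0.0, -0.001, -1.0]]
wrist_force: [-0.2, 0.1, 0.1]
opening: 87.4
gripper_force: 0.0
```

```bash
python3 - <<'E'
from h import *
go((548,-1.6,150),32.1);go((548,-1.6,114),32.1)
s=r.get_state();print(s["position"],s["joints"].round(2),s["dq"].round(3))
cv2.imwrite("pics/t1.png",cv2.resize(shot("top","t1")[120:320,160:380],None,fx=3,fy=3)[:,:,::-1])
E
```

```text
[0.0043, 0.013, 0.0916] [-0.06, -0.01, -0.1]
[0.0043, 0.013, 0.1276] [-0.06, -0.01, -0.1]
[539.31001339 -12.07309697 241.60072632] [-0.17  0.02  1.75 -0.    1.38 -0.73] [-0.02  -0.022  0.004  0.002  0.     0.   ]
```

To row units: 0.091 m is 0.1213, 0.06 m is 0.08.

arm_command(rows=[[[0.0057,0.0173,0.04,0,0,0,1],[0.0057,0.0173,0.08,0,0,0,1],[0.0057,0.0173,0.1133,0,0,0,1],[0.0057,0.0173,0.1213,0,0,0,1],[0.0057,0.0173,0.1213,0,0,0,1],[0.0057,0.0173,0.1213,0,0,0,1]]])

```text
time_s: 2.55
position: [549.4, -1.5, 152.8]
tcp_rot: [[-0.53, 0.848, 0.003], [0.848, 0.53, -0.0], [-0.002, 0.002, -1.0]]
wrist_force: [0.8, 0.7, -0.6]
opening: 86.9
gripper_force: 0.0
```

```bash
python3 - <<'E'
from h import *
print(r.get_state()["position"]);go((548,-1.6,114),32.1)
s=shot("scene","s1");t=shot("top","t1")
cv2.imwrite("pics/c1.png",np.hstack([cv2.resize(s[130:280,225:360],(400,444)),cv2.resize(t[170:280,206:306],(400,440))[:440] if 0 else cv2.resize(t[170:281,206:306],(400,444))])[:,:,::-1])
E
```

```text
[549.37597786  -1.47717932 152.81436221]
[0.0007, -0.0013, 0.0388] [0.12, 0.1, -0.1]
```

View pics/c1.png

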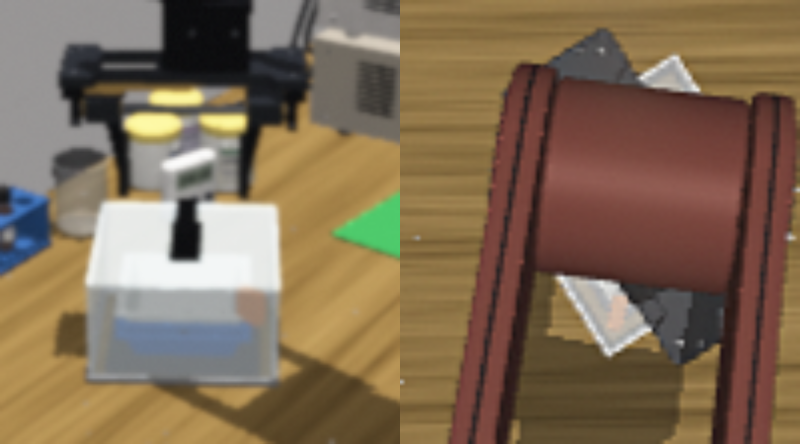

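Scene half: the fingers stand centred around the handle (crop (185,230)), one each side at (120,190) and (250,190), above the cover. The handle lies between them. Lower and close.

To row units: 0.038 m is 0.0507, 0.035 m is 0.0467.

arm_command(rows=[[[0,-0.0013,0.0267,0,0,0,1],[0,-0.0013,0.0467,0,0,0,1],[0,-0.0013,0.0507,0,0,0,1],[0,-0.0013,0.0507,0,0,0,1],[0,-0.0013,0.0507,0,0,0,0],[0,-0.0013,0.0507,0,0,0,0],[0,-0.0013,0.0507,0,0,0,0],[0,-0.0013,0.0507,0,0,0,0]]])

```text
time_s: 3.45
position: [547.9, -1.2, 113.4]
tcp_rot: [[-0.531, 0.847, 0.001], [0.847, 0.531, -0.0], [-0.0, 0.001, -1.0]]
wrist_force: [-0.6, -0.1, 0.0]
opening: 62.8
gripper_force: 0.0
```

arm_command(rows=[[[0,0,0,0,0,0,0],[0,0,0,0,0,0,0],[0,0,0,0,0,0,0]]])

```text
time_s: 3.75
position: [547.6, -1.2, 113.0]
tcp_rot: [[-0.531, 0.847, 0.0], [0.847, 0.531, 0.0], [-0.0, 0.0, -1.0]]
wrist_force: [-0.5, 0.1, 0.1]
opening: 39.4
gripper_force: 0.0
```

arm_command(rows=[[[0,0,0,0,0,0,0],[0,0,0,0,0,0,0],[0,0,0,0,0,0,0],[0,0,0,0,0,0,0],[0,0,0,0,0,0,0]]])

```text
time_s: 4.25
position: [547.6, -1.2, 112.9]
tcp_rot: [[-0.531, 0.847, -0.0], [0.847, 0.531, -0.0], [0.0, -0.0, -1.0]]
wrist_force: [-0.5, -0.5, -0.6]
opening: 17.7
gripper_force: 30.0
```

To row units: -0.11 m is -0.1467, -0.105 m is -0.14.

arm_command(rows=[[[0,0,-0.0067,0,0,0,0],[0,0,-0.02,0,0,0,0],[0,0,-0.04,0,0,0,0],[0,0,-0.0667,0,0,0,0],[0,0,-0.0933,0,0,0,0],[0,0,-0.12,0,0,0,0],[0,0,-0.14,0,0,0,0],[0,0,-0.1467,0,0,0,0]]])

```text
time_s: 5.05
position: [548.9, -1.3, 226.1]
tcp_rot: [[-0.531, 0.847, 0.004], [0.847, 0.531, -0.001], [-0.003, 0.003, -1.0]]
wrist_force: [0.5, 0.0, -2.1]
opening: 18.2
gripper_force: 30.0
```

```bash
python3 - <<'E'
from h import *
p=r.get_state()["position"];print(p,r.get_state()["wrist_force"])
go((475,310,220),15.4)
s=shot("scene","s2");cv2.imwrite("pics/c2.png",cv2.resize(s[110:280,200:400],None,fx=3,fy=3)[:,:,::-1])
E
```

```text
[548.91924333  -1.33066658 226.09847247] [ 0.46886051  0.02606726 -2.11952146]
[0.3031, 0.1026, 0.0056] [0.22, 0.14, 16.67]
```

View pics/c2.png

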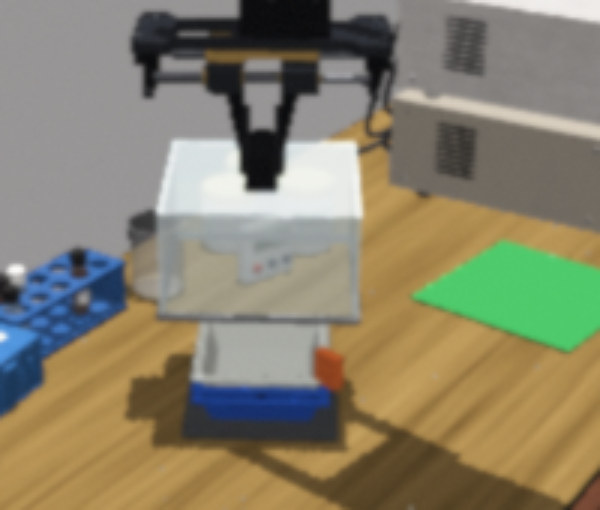

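The cover hangs level and clear above the white tray, whose orange tab is at crop (330,368). Carry it to the black mat.

To row units: 0.303 m is 0.404, 0.28 m is 0.3733, 16.7 degrees is 0.0928.

arm_command(rows=[[[0.0267,0.0093,0,0,0,0.0111,0],[0.08,0.028,0,0,0,0.0222,0],[0.14,0.048,0,0,0,0.0333,0],[0.2,0.068,0,0,0,0.0444,0],[0.26,0.088,0,0,0,0.0611,0],[0.32,0.108,0,0,0,0.0722,0],[0.3733,0.1267,0,0,0,0.0833,0],[0.404,0.1373,0.0027,0,0,0.0928,0]]])

```text
time_s: 5.9
position: [472.4, 313.1, 220.2]
tcp_rot: [[-0.266, 0.964, -0.001], [0.964, 0.266, 0.0], [0.001, -0.001, -1.0]]
wrist_force: [0.4, -0.4, -1.3]
opening: 17.8
gripper_force: 30.0
```

arm_command(rows=[[[0,0,0,0,0,0,0],[0,0,0,0,0,0,0],[0,0,0,0,0,0,0],[0,0,0,0,0,0,0]]])

```text
time_s: 6.3
position: [474.4, 309.1, 220.7]
tcp_rot: [[-0.264, 0.965, -0.0], [0.965, 0.264, -0.0], [-0.0, -0.0, -1.0]]
wrist_force: [-0.4, 0.9, -1.0]
opening: 17.7
gripper_force: 30.0
```

```bash
python3 - <<'E'
from h import *
print(r.get_state()["position"],r.get_state()["wrist_force"])
go((475,310,140),15.4);go((475,310,116.5),15.4)
E
```

```text
[474.4119615  309.13774863 220.74261094] [-0.40771582  0.93305673 -1.00016267]
[0.0007, 0.0008, 0.0807] [-0.02, 0.02, -0.11]
[0.0007, 0.0008, 0.1042] [-0.02, 0.02, -0.11]
```

To row units: 0.102 m is 0.136, 0.101 m is 0.1347.

arm_command(rows=[[[0.0007,0.0013,0.02,0,0,0,0],[0.0007,0.0013,0.0467,0,0,0,0],[0.0007,0.0013,0.08,0,0,0,0],[0.0007,0.0013,0.1067,0,0,0,0],[0.0007,0.0013,0.1227,0,0,0,0],[0.0007,0.0013,0.132,0,0,0,0],[0.0007,0.0013,0.1347,0,0,0,0],[0.0007,0.0013,0.136,0,0,0,0]]])

```text
time_s: 7.1
position: [475.4, 311.1, 119.4]
tcp_rot: [[-0.265, 0.964, 0.001], [0.964, 0.265, 0.0], [0.0, 0.001, -1.0]]
wrist_force: [0.0, 1.3, -2.2]
opening: 17.5
gripper_force: 30.0
```

To row units: 0.002 m is 0.0027, 0.001 m is 0.0013.

arm_command(rows=[[[0,0,0.0013,0,0,0,0],[0,0,0.0027,0,0,0,0],[0,0,0.0027,0,0,0,0],[0,0,0.0027,0,0,0,0]]])

```text
time_s: 7.5
position: [475.0, 311.1, 117.3]
tcp_rot: [[-0.265, 0.964, 0.0], [0.964, 0.265, 0.0], [0.0, 0.001, -1.0]]
wrist_force: [0.7, 0.4, -1.9]
opening: 17.7
gripper_force: 30.0
```

To row units: 0.0015 m is 0.002, 0.001 m is 0.0013.

arm_command(rows=[[[0,0,0.0007,0,0,0,0],[0,0,0.0013,0,0,0,0],[0,0,0.002,0,0,0,0],[0,0,0.002,0,0,0,0],[0,0,0.002,0,0,0,0]]])

```text
time_s: 8.0
position: [474.9, 311.0, 115.9]
tcp_rot: [[-0.265, 0.964, 0.0], [0.964, 0.265, 0.0], [-0.0, 0.0, -1.0]]
wrist_force: [-1.3, -1.7, 4.5]
opening: 17.9
gripper_force: 30.0
```

To row units: -0.1 m is -0.1333, -0.06 m is -0.08.

arm_command(rows=[[[0,0,0,0,0,0,0.55],[0,0,0,0,0,0,0.55],[0,0,0,0,0,0,0.55],[0,0,0,0,0,0,0.55],[0,0,0,0,0,0,0.55],[0,0,-0.0267,0,0,0,0.55],[0,0,-0.08,0,0,0,0.55],[0,0,-0.1333,0,0,0,0.55]]])

```text
time_s: 8.8
position: [474.1, 310.6, 215.5]
tcp_rot: [[-0.265, 0.964, -0.002], [0.964, 0.265, -0.001], [-0.0, -0.002, -1.0]]
wrist_force: [0.5, 0.3, 0.6]
opening: 47.3
gripper_force: 0.0
```

```bash
python3 - <<'E'
from h import *
s=shot("scene","s3");t=shot("top","t3"); print(r.get_state()["position"],r.get_state()["opening"])
cv2.imwrite("pics/c3.png",np.hstack([cv2.resize(s[190:290,230:330],(400,400),interpolation=2),cv2.resize(t[170:270,216:316],(400,400),interpolation=2)])[:,:,::-1])
# tab
S=[];
for n,im,b in(("scene",s,(290,200,330,270)),("top",t,(240,215,290,265))):
    for c in blobs(im,(0,120,100),(14,255,255),b,5): 
        q=cv2.minAreaRect(c);x,y,w,h=cv2.boundingRect(c);print(n,cv2.contourArea(c),q,(x,y,w,h)); S.append(q[0])
E
```

```text
[478.32623381 312.72366839 222.55090156] 47.59926781941985
scene 96.0 ((309.5, 232.5), (13.0, 9.0), 90.0) (305, 226, 10, 14)
```

View pics/c3.png

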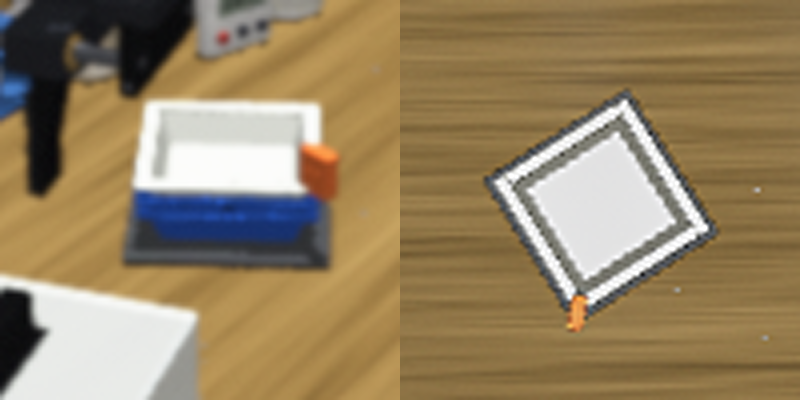

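```bash
python3 - <<'E'
from h import *
t=np.load("pics/t3.npy")
for c in blobs(t,(3,110,150),(18,255,255),(250,235,275,260),3): 
    q=cv2.minAreaRect(c); M=cv2.moments(c); print("tab top",cv2.contourArea(c),q,cv2.boundingRect(c)); P=[plane("top",p,77) for p in cv2.boxPoints(q)];print(np.round(P,1).tolist(),np.mean(P,0))
print("tri tab",tri((309.6,226.9),(259.9,247.9)))
hsv=cv2.cvtColor(t,cv2.COLOR_RGB2HSV);print(hsv[244:254,257:264].tolist())
c=blobs(t,(0,0,170),(180,60,255),(230,180,305,260))[0];q=cv2.minAreaRect(c);P=np.array([plane("top",p,50) for p in cv2.boxPoints(q)])
print("rim",q,P.round(1).tolist(),P.mean(0),[np.degrees(np.arctan2(*(P[i]-P[i-1])[[1,0]])).round(1) for i in range(4)],[np.linalg.norm(P[i]-P[i-1]).round(1) for i in range(4)])
S=lambda x,y:(230+x/4-.375,190+y/4-.375); T=lambda x,y:(216+(x-400)/4-.375,170+y/4-.375)
for nm,a,b in(("+y",(135,190),(496,183)),("+x",(148,102),(626,101)),("-y",(321,104),(704,227))): print(nm,tri(S(*a),T(*b)))
E
```

```text
tab top 22.5 ((260.0, 248.0), (8.0, 4.0), 90.0) (258, 244, 5, 9)
[[484.8, 21.6, 77.0], [484.6, 10.6, 77.0], [462.7, 11.0, 77.0], [463.0, 22.0, 77.0]] [473.76668446  16.30854575  77.        ]
tri tab (array([473.90639218,  16.50776417,  76.75403343]), np.float64(0.2812071201130496))
[[[105, 13, 155], [110, 9, 253], [13, 189, 190], [15, 181, 244], [16, 192, 235], [8, 124, 175], [15, 5, 211]], [[102, 42, 92], [10, 81, 110], [13, 172, 215], [15, 171, 234], [16, 172, 234], [19, 123, 240], [23, 16, 248]], [[108, 32, 95], [14, 147, 144], [16, 177, 242], [15, 165, 232], [14, 172, 225], [8, 124, 158], [98, 26, 146]], [[24, 51, 75], [11, 137, 117], [15, 168, 240], [15, 164, 232], [14, 169, 226], [8, 139, 125], [101, 51, 100]], [[18, 139, 149], [14, 163, 192], [16, 159, 237], [16, 159, 231], [16, 159, 231], [12, 137, 164], [106, 36, 91]], [[18, 135, 134], [11, 181, 166], [15, 161, 235], [15, 163, 231], [14, 165, 221], [23, 84, 82], [19, 131, 150]], [[17, 135, 149], [12, 176, 191], [15, 162, 235], [15, 166, 233], [15, 173, 231], [18, 135, 161], [19, 128, 146]], [[20, 141, 172], [20, 158, 247], [
[... 252 characters left out ...]
 151], [20, 118, 155], [20, 121, 158], [19, 121, 160]]]
rim ((265.95587158203125, 221.07351684570312), (27.534042358398438, 27.61073875427246), 57.528804779052734) [[560.5, 51.8, 50.0], [601.1, -14.6, 50.0], [534.6, -55.0, 50.0], [494.4, 11.5, 50.0]] [547.63315086  -1.57331471  50.        ] [np.float64(31.4), np.float64(-58.6), np.float64(-148.7), np.float64(121.2)] [np.float64(77.5), np.float64(77.9), np.float64(77.7), np.float64(77.7)]
+y (array([565.93309637,  73.01620884,  46.46615905]), np.float64(1.7121079254262914))
+x (array([622.20796826, -19.88523204,  49.48275297]), np.float64(2.143313647688851))
-y (array([529.40179454, -74.5668799 ,  51.52764469]), np.float64(4.120191009483412))
```

```bash
python3 - <<'E'
from h import *
print(r.get_state()["position"])
go((473.9,16.5,180),76.4)
E
```

```text
[478.32623381 312.72366839 222.55090156]
[-0.2845, -0.0833, 0.041] [0.66, 0.24, -61.03]
```

To row units: -0.284 m is -0.3787, 0.036 m is 0.048, -61 degrees is -0.3389.

arm_command(rows=[[[-0.04,-0.012,0,0,0,-0.0444,0.55],[-0.0933,-0.0267,0,0,0,-0.0889,0.55],[-0.1533,-0.044,0,0,0,-0.1333,0.55],[-0.2133,-0.0613,0.0133,0,0,-0.1778,0.55],[-0.2733,-0.0787,0.0267,0,0,-0.2222,0.55],[-0.3267,-0.096,0.04,0,0,-0.2667,0.55],[-0.3667,-0.1067,0.048,0,0,-0.3056,0.55],[-0.3787,-0.1107,0.048,0,0,-0.3389,0.55]]])

```text
time_s: 9.7
position: [469.0, 12.2, 177.8]
tcp_rot: [[-0.972, 0.233, -0.002], [0.233, 0.972, -0.001], [0.002, -0.001, -1.0]]
wrist_force: [0.4, 0.3, 0.8]
opening: 47.7
gripper_force: 0.0
```

arm_command(rows=[[[0,0,0,0,0,0,0.55],[0,0,0,0,0,0,0.55],[0,0,0,0,0,0,0.55],[0,0,0,0,0,0,0.55]]])

```text
time_s: 10.1
position: [470.2, 16.2, 179.6]
tcp_rot: [[-0.972, 0.235, 0.0], [0.235, 0.972, 0.0], [-0.0, 0.0, -1.0]]
wrist_force: [-0.2, 0.5, -0.3]
opening: 47.8
gripper_force: 0.0
```

```bash
python3 - <<'E'
from h import *
print(r.get_state()["position"])
go((473.9,16.5,95),76.4)
E
```

```text
[470.23353884  16.17732119 179.57132625]
[-0.0035, 0.0012, 0.0846] [0.01, 0.01, -0.02]
```

To row units: 0.085 m is 0.1133, 0.02 m is 0.0267.

arm_command(rows=[[[-0.0027,0.0013,0.0267,0,0,0,0.55],[-0.0047,0.0016,0.0667,0,0,0,0.55],[-0.0047,0.0016,0.1,0,0,0,0.55],[-0.0047,0.0016,0.1133,0,0,0,0.55],[-0.0047,0.0016,0.1133,0,0,0,0.55],[-0.0047,0.0016,0.1133,0,0,0,0.55],[-0.0047,0.0016,0.1133,0,0,0,0.55]]])

```text
time_s: 10.8
position: [475.1, 15.5, 96.0]
tcp_rot: [[-0.972, 0.236, 0.003], [0.236, 0.972, -0.0], [-0.003, 0.0, -1.0]]
wrist_force: [0.3, -0.8, 0.5]
opening: 48.2
gripper_force: 0.0
```

```bash
python3 - <<'E'
from h import *
print(r.get_state()["position"])
go((473.9,16.5,72.5),76.4)
s=shot("scene","s4");t=shot("top","t4")
cv2.imwrite("pics/c4.png",np.hstack([cv2.resize(s[180:280,240:340],(400,400),interpolation=2),cv2.resize(t[170:290,110:230],(400,400),interpolation=2)])[:,:,::-1])
E
```

```text
[475.06116727  15.50892347  96.02797517]
[0.0014, 0.0007, 0.0235] [0.02, 0.16, -0.03]
```

View pics/c4.png

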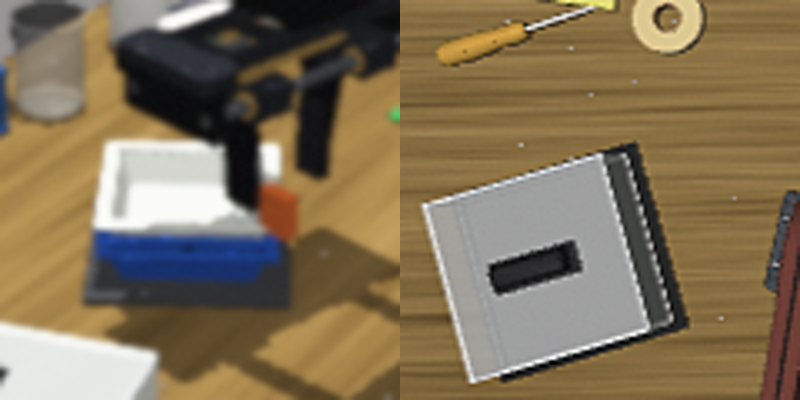

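Left: fingers (243,165) and (318,130) straddle the tab at (280,215). Right: cover stands upright on the black mat, square with it, handle at (535,267). Descend and grip.

To row units: 0.0235 m is 0.0313, 0.02 m is 0.0267.

arm_command(rows=[[[0.0013,0.0009,0.0133,0,0,0,0.55],[0.0013,0.0009,0.0267,0,0,0,0.55],[0.0013,0.0009,0.0313,0,0,0,0.55],[0.0013,0.0009,0.0313,0,0,0,0.55],[0.0013,0.0009,0.0313,0,0,0,0.55]]])

```text
time_s: 11.4
position: [472.8, 16.4, 70.7]
tcp_rot: [[-0.972, 0.236, -0.001], [0.236, 0.972, 0.0], [0.001, -0.0, -1.0]]
wrist_force: [-0.2, 0.3, 0.2]
opening: 47.7
gripper_force: 0.0
```

```bash
python3 - <<'E'
from h import *
s=r.get_state();print(s["position"],s["wrist_force"],s["dq"].round(3))
go((473.9,16.5,72.5),76.4)
print(plane("top",(150.5,250.1),121))
E
```

```text
[472.82525178  16.42168966  70.67893549] [-0.21203365  0.33148068  0.15224558] [-0.001 -0.008 -0.009 -0.001  0.001 -0.   ]
[-0.001, 0.0003, -0.0018] [-0.0, -0.04, -0.04]
[476.66233063 301.9440279  121.        ]
```

To row units: -0.0018 m is -0.0024, -0.001 m is -0.0013.

arm_command(rows=[[[-0.0013,0.0004,-0.0024,0,0,0,0.55],[-0.0013,0.0004,-0.0024,0,0,0,0],[-0.0013,0.0004,-0.0024,0,0,0,0],[-0.0013,0.0004,-0.0024,0,0,0,0],[-0.0013,0.0004,-0.0024,0,0,0,0],[-0.0013,0.0004,-0.0024,0,0,0,0],[-0.0013,0.0004,-0.0024,0,0,0,0],[-0.0013,0.0004,-0.0024,0,0,0,0]]])

```text
time_s: 12.2
position: [474.0, 16.6, 72.7]
tcp_rot: [[-0.972, 0.236, -0.0], [0.236, 0.972, 0.0], [0.0, 0.0, -1.0]]
wrist_force: [-0.9, 0.6, 0.8]
opening: 9.9
gripper_force: 30.0
```

arm_command(rows=[[[0,0,0,0,0,0,0],[0,0,0,0,0,0,0]]])

```text
time_s: 12.4
position: [474.0, 16.5, 72.7]
tcp_rot: [[-0.972, 0.236, -0.0], [0.236, 0.972, 0.0], [0.0, 0.0, -1.0]]
wrist_force: [-0.0, 1.0, 0.4]
opening: 9.7
gripper_force: 30.0
```

```bash
python3 - <<'E'
from h import *
s=r.get_state();print(s["position"],s["wrist_force"],s["opening"],s["gripper_force"])
# cover check
t=np.load("pics/t3.npy") if 0 else np.load("pics/t4.npy")
c=blobs(t,(0,0,0),(180,255,75),(130,235,175,270))
for k in c[:2]:
    q=cv2.minAreaRect(k);print(q,plane("top",q[0],121)[:2])
c=blobs(t,(0,0,120),(180,50,255),(100,200,205,300))[0];q=cv2.minAreaRect(c);P=np.array([plane("top",p,93) for p in cv2.boxPoints(q)]);print(q,P.mean(0),[np.linalg.norm(P[i]-P[i-1]).round(1) for i in range(4)])
# arc rows about tool y: foot rel to TCP in tool frame
R=s["tcp_rot"];p=s["position"];a=np.radians(-58.6);c0=np.array([547.7,-1.3]);f=c0+np.array([[np.cos(a),-np.sin(a)],[np.sin(a),np.cos(a)]])@[28,28]
F=R.T@(np.array([*f,26])-p);print("foot in tool",F)
for sg in(1,-1):
  for th in(2,4,6,8,10,12):
    Q=Ro.from_rotvec([0,np.radians(sg*th),0]).as_matrix(); sh=F-Q@F; print(sg*th,sh.round(1), (R@sh).round(1))
E
```

```text
[474.0023581   16.53592093  72.74401419] [-0.04581031  0.95620636  0.36425968] 9.677314616271595 29.999963622540236
((149.59918212890625, 250.05438232421875), (9.079999923706055, 27.199996948242188), 73.73979187011719) [476.83097089 304.28788037]
((150.098876953125, 249.55587768554688), (56.901092529296875, 56.63344192504883), 74.47589111328125) [476.97648662 311.14644448  93.        ] [np.float64(152.6), np.float64(151.3), np.float64(153.2), np.float64(150.3)]
foot in tool [-1.15426695e+02  7.09042012e-02  4.67353044e+01]
2 [-1.7  0.  -4. ] [ 1.7 -0.4  4. ]
4 [-3.5  0.  -7.9] [ 3.4 -0.8  7.9]
6 [ -5.5   0.  -11.8] [ 5.4 -1.3 11.8]
8 [ -7.6   0.  -15.6] [ 7.4 -1.8 15.6]
10 [ -9.9   0.  -19.3] [ 9.6 -2.3 19.3]
12 [-12.2   0.  -23. ] [11.9 -2.9 23. ]
-2 [1.6 0.  4.1] [-1.5  0.4 -4.1]
-4 [3.  0.  8.2] [-2.9  0.7 -8.2]
-6 [ 4.3  0.  12.3] [ -4.1   1.  -12.3]
-8 [ 5.4  0.  16.5] [ -5.2   1.3 -16.5]
-10 [ 6.4  0.  20.8] [ -6.2   1.5 -20.8]
-12 [ 7.2  0.  25. ] [ -7.    1.7 -25. ]
```

To row units: -0.0156 m is -0.0208, -0.0137 m is -0.0183, 8 degrees is 0.0444.

arm_command(rows=[[[-0.0011,0,-0.0027,0,0.0056,0,0],[-0.0023,0,-0.0053,0,0.0111,0,0],[-0.0035,0,-0.008,0,0.0167,0,0],[-0.0047,0,-0.0105,0,0.0222,0,0],[-0.006,0,-0.0132,0,0.0278,0,0],[-0.0073,0,-0.0157,0,0.0333,0,0],[-0.0087,0,-0.0183,0,0.0389,0,0],[-0.0101,0,-0.0208,0,0.0444,0,0]]])

```text
time_s: 13.2
position: [480.4, 14.9, 88.5]
tcp_rot: [[-0.962, 0.236, -0.139], [0.233, 0.972, 0.034], [0.143, -0.0, -0.99]]
wrist_force: [-8.4, 1.0, 4.6]
opening: 9.7
gripper_force: 30.0
```

```bash
python3 - <<'E'
from h import *
s=r.get_state();print(s["position"],s["wrist_force"],s["wrist_torque"],s["opening"],s["tcp_rot"][:,2])
s=shot("scene","s5")
cv2.imwrite("pics/c5.png",cv2.resize(s[180:280,235:345],None,fx=5,fy=5,interpolation=2)[:,:,::-1])
E
```

```text
[480.40571114  14.92554409  88.47451917] [-8.38957973  0.9754195   4.61780335] [ 0.17856297  0.85880898 -0.00307911] 9.674645921264938 [-0.13942307  0.033624   -0.98966188]
```

View pics/c5.png

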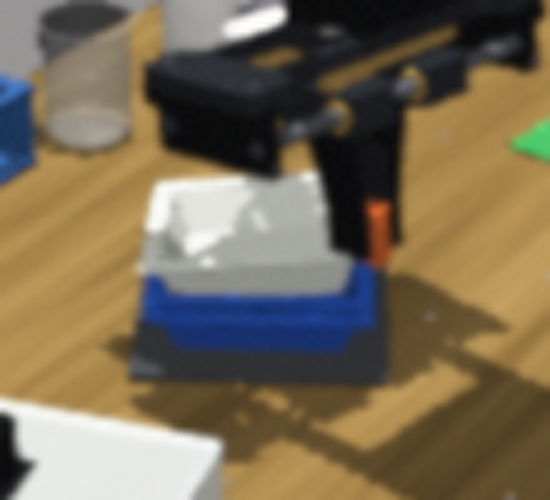

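The white tray is tipped with its tab corner high at (375,230), its far corner still in the blue stack, and the plate's corners (131,380), (385,380) are unmoved. Now lift straight up, holding the tilt.

To row units: -0.06 m is -0.08, -0.04 m is -0.0533.

arm_command(rows=[[[0.002,0,-0.0027,0,0,0,0],[0.0029,0,-0.0067,0,0,0,0],[0.004,0,-0.012,0,0,0,0],[0.0047,0,-0.0173,0,0,0,0],[0.0053,0,-0.024,0,0,0,0],[0.0067,0,-0.0333,0,0,0,0],[0.0093,0,-0.0533,0,0,0,0],[0.0133,0,-0.08,0,0,0,0]]])

```text
time_s: 14.05
position: [479.3, 15.1, 149.4]
tcp_rot: [[-0.962, 0.236, -0.137], [0.233, 0.972, 0.033], [0.141, -0.0, -0.99]]
wrist_force: [-0.1, 0.3, -0.4]
opening: 9.9
gripper_force: 30.0
```

To row units: -0.12 m is -0.16, -0.115 m is -0.1533.

arm_command(rows=[[[0.0067,0,-0.0467,0,0,0,0],[0.016,0,-0.1067,0,0,0,0],[0.0227,0,-0.1533,0,0,0,0],[0.024,0,-0.16,0,0,0,0],[0.024,0,-0.16,0,0,0,0],[0.024,0,-0.16,0,0,0,0]]])

```text
time_s: 14.65
position: [478.2, 15.4, 269.3]
tcp_rot: [[-0.962, 0.236, -0.137], [0.233, 0.972, 0.033], [0.141, -0.0, -0.99]]
wrist_force: [-0.3, -0.5, -1.2]
opening: 9.5
gripper_force: 30.0
```

```bash
python3 - <<'E'
from h import *
s=r.get_state();print(s["position"],s["wrist_force"],s["wrist_torque"],s["opening"],s["joints"].round(2))
im=shot("scene","s6")
cv2.imwrite("pics/c6.png",cv2.resize(im[100:280,220:400],None,fx=3.3,fy=3.3,interpolation=2)[:,:,::-1])
u=np.array([np.cos(np.radians(-13.6-40)),np.sin(np.radians(-13.6-40))]) # dir tab->centre after -40 yaw
print(u, np.array([444,-313])-75.9*u)
a=go((*(np.array([444,-313])-75.9*u),230),36.4)
E
```

```text
[478.15941514  15.41812339 269.32476468] [-0.3252633  -0.54150819 -1.1991838 ] [ 0.07116174 -0.20831231 -0.02937294] 9.517256531486 [-0.14 -0.04  1.76  0.01  1.56 -1.48]
[ 0.59341889 -0.8048938 ] [ 398.95950651 -251.90856078]
[0.008, -0.2784, 0.0404] [-2.86, -7.82, 39.9]
```

View pics/c6.png

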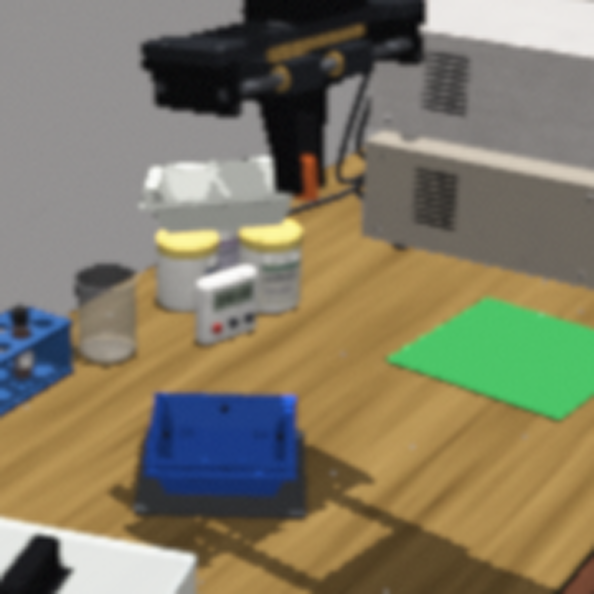

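Blue trays stay standing at (220,455), the timer and the beaker are undisturbed, and the white tray hangs from its tab. Carry it over the green mat and level it.

To row units: -0.27 m is -0.36, -0.245 m is -0.3267, 38.7 degrees is 0.215.

arm_command(rows=[[[0.0013,-0.0267,0.0027,-0.0011,-0.0033,0.0167,0],[0.0027,-0.0733,0.0093,-0.0033,-0.0089,0.0444,0],[0.004,-0.12,0.0173,-0.005,-0.0139,0.0722,0],[0.0053,-0.1733,0.0267,-0.0078,-0.0211,0.1083,0],[0.0067,-0.2267,0.0333,-0.01,-0.0272,0.1389,0],[0.008,-0.28,0.04,-0.0122,-0.0333,0.1694,0],[0.0093,-0.3267,0.048,-0.0139,-0.0389,0.1983,0],[0.0107,-0.36,0.052,-0.0156,-0.0422,0.215,0]]])

```text
time_s: 15.5
position: [400.2, -245.0, 230.5]
tcp_rot: [[-0.606, 0.795, -0.003], [0.795, 0.606, 0.004], [0.005, -0.0, -1.0]]
wrist_force: [-0.1, 0.2, -0.1]
opening: 9.4
gripper_force: 30.0
```

arm_command(rows=[[[0,0,0,0,0,0,0],[0,0,0,0,0,0,0],[0,0,0,0,0,0,0],[0,0,0,0,0,0,0],[0,0,0,0,0,0,0]]])

```text
time_s: 16.0
position: [402.6, -243.2, 233.0]
tcp_rot: [[-0.611, 0.791, -0.0], [0.791, 0.611, 0.002], [0.002, 0.001, -1.0]]
wrist_force: [-0.4, 0.9, -1.1]
opening: 10.1
gripper_force: 30.0
```

```bash
python3 - <<'E'
from h import *
s=r.get_state();print(s["position"],s["tcp_rot"].round(3).tolist(),s["opening"],s["wrist_force"])
go((399,-252,230),36.4)
a=shot("scene","s7");t=shot("top","t7")
cv2.imwrite("pics/c7.png",np.hstack([cv2.resize(a[90:240,300:450],(400,400),interpolation=2),cv2.resize(t[180:320,300:440],(400,400),interpolation=2)])[:,:,::-1])
E
```

```text
[ 402.58371461 -243.16203844  232.97788109] [[-0.611, 0.791, -0.0], [0.791, 0.611, 0.002], [0.002, 0.001, -1.0]] 10.090330891987714 [-0.3619605   0.91612434 -1.05631933]
[-0.0048, -0.0082, 0.003] [0.06, -0.12, 1.29]
```

View pics/c7.png

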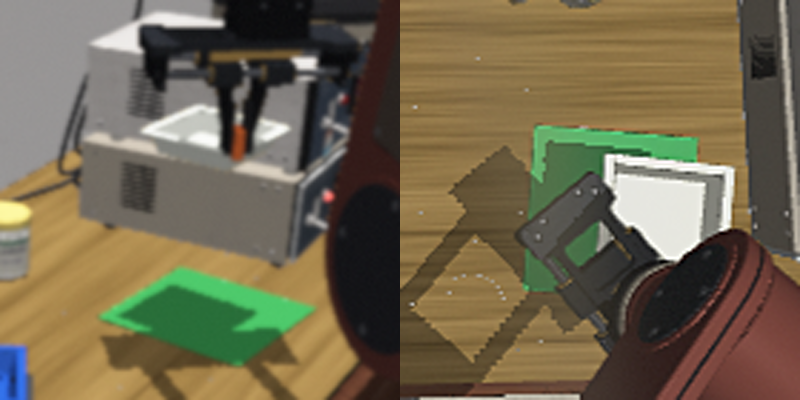

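```bash
python3 - <<'E'
from h import *
S=lambda x,y:(300+x*.375-.3,90+y*.375-.3); T=lambda x,y:(300+(x-400)*.35-.3,180+y*.35-.3)
A,e1=tri(S(142,131),T(606,154));B,e2=tri(S(207,106),T(735,167));print(A,e1,B,e2)
C=plane("scene",S(291,130),210);print("C at z210",C)
s=r.get_state();p,R=s["position"],s["tcp_rot"]
# expected if rigid & level: tray axes
yaw=np.radians(-58.6-40+1.3); M=Ro.from_rotvec([0,0,yaw]).as_matrix()
o=p-M@[-53.7,-53.7,46.7]; print("tray origin if level",o)
for q in((-55,55),(55,55),(55,-55),(-55,-55)):
    X=o+M@[*q,25]; print(q,X.round(1),"scene",((proj("scene",X)-[300,90])/.375).round(1),"top",((proj("top",X)-[300,180])/.35+[400,0]).round(1))
E
```

```text
[ 508.78300747 -256.13424044  209.54227559] 1.7955109633314303 [ 492.49332632 -367.34745648  208.52586431] 8.632591181894986
C at z210 [ 385.76417706 -342.12720981  210.        ]
tray origin if level [ 448.97210743 -303.46404231  186.38851775]
(-55, 55) [ 510.5 -255.9  211.4] scene [138.7 128.3] top [606. 152.]
(55, 55) [ 496.5 -365.   211.4] scene [197.8 103.1] top [735.3 166. ]
(55, -55) [ 387.4 -351.   211.4] scene [292.1 125.2] top [724.  296.8]
(-55, -55) [ 401.4 -241.9  211.4] scene [235.5 152.9] top [593.8 282.9]
```

Scene half: tray at (215,130), over the mat, rim looks level, with its shadow on the mat. Top half: the tray's rim corners are at (607,155) and (735,167). Shift to the centre, then check the level numerically.

To row units: 0.01 m is 0.0133, -0.0098 m is -0.0131.

arm_command(rows=[[[-0.0027,-0.0053,0.004,0,0,0,0],[-0.006,-0.0131,0.0107,0,0,0,0],[-0.006,-0.0131,0.0133,0,0,0,0],[-0.006,-0.0131,0.0133,0,0,0,0],[-0.006,-0.0131,0.0133,0,0,0,0],[-0.006,-0.0131,0.0133,0,0,0,0],[-0.006,-0.0131,0.0133,0,0,0,0],[-0.006,-0.0131,0.0133,0,0,0,0]]])

```text
time_s: 16.9
position: [397.3, -253.4, 223.1]
tcp_rot: [[-0.61, 0.792, -0.0], [0.792, 0.61, 0.002], [0.002, 0.001, -1.0]]
wrist_force: [-0.1, 0.1, -2.0]
opening: 9.6
gripper_force: 30.0
```

```bash
python3 - <<'E'
from h import *
s=r.get_state();p,R=s["position"],s["tcp_rot"];print(p,s["dq"].round(3),R[2].round(4))
a=shot("scene","s8");t=shot("top","t8")
xa=np.degrees(np.arctan2(R[1,1],R[0,1])); yaw=np.radians(xa-76.4-58.6); M=Ro.from_rotvec([0,0,yaw]).as_matrix()
o=p-M@[-53.7,-53.7,46.7]; print("origin if level",o)
g=cv2.cvtColor(a,cv2.COLOR_RGB2GRAY).astype(float)
E=[(-55,55),(55,55),(55,-55),(-55,-55)]
def edge(n,im,A,B):
    # subpixel offset of the strongest outward brightness drop across the predicted rim edge
    P,Q=proj(n,A),proj(n,B); d=(Q-P)/np.linalg.norm(Q-P); nn=np.array([d[1],-d[0]])
    ctr=proj(n,o+[0,0,25]); nn*=np.sign(nn@((P+Q)/2-ctr)); out=[]
    k=np.arange(-6,6.01,.25)
    for f in np.linspace(.1,.9,17):
        X=P+(Q-P)*f+k[:,None]*nn; v=cv2.remap(im.astype(np.float32),X[:,:1].astype(np.float32),X[:,1:].astype(np.float32),cv2.INTER_LINEAR)[:,0]
        w=np.gradient(v); i=np.argmin(w); out.append((round(f,2),k[i],round(-w[i],1)))
    return P.round(1),Q.round(1),nn.round(2),out
for n,im in(("scene",g),("top",cv2.cvtColor(t,cv2.COLOR_RGB2GRAY))):
  for i in range(4):
    A=o+M@[*E[i],25];B=o+M@[*E[(i+1)%4],25]; P,Q,nn,out=edge(n,im,A,B); print(n,i,P,Q,nn,[(float(x[1]),float(x[2])) for x in out])
E
```

```text
[ 397.25176889 -253.42139668  223.07529628] [ 0.002 -0.    -0.002  0.001  0.    -0.002] [ 0.0019  0.001  -1.    ]
origin if level [ 443.59160271 -313.58783086  176.37529628]
scene 0 [355.3 141. ] [377.2 131.5] [-0.4  -0.92] [(0.25, 13.100000381469727), (0.5, 13.800000190734863), (0.5, 14.399999618530273), (0.25, 15.399999618530273), (0.5, 14.0), (0.5, 15.600000381469727), (0.5, 14.300000190734863), (0.5, 15.5), (0.75, 13.300000190734863), (0.25, 14.699999809265137), (0.75, 14.300000190734863), (0.5, 16.299999237060547), (0.5, 13.600000381469727), (0.25, 15.199999809265137), (0.0, 12.800000190734863), (0.5, 14.800000190734863), (0.25, 14.100000381469727)]
scene 1 [377.2 131.5] [412.4 139.9] [ 0.23 -0.97] [(-0.25, 11.5), (0.5, 13.199999809265137), (0.75, 14.600000381469727), (-4.0, 8.100000381469727), (-4.75, 3.799999952316284), (-3.0, 0.5), (0.5, 4.800000190734863), (0.25, 10.300000190734863), (-4.75, 5.099999904632568), (-6.0, 4.5), (-6.0, 1.7999999523162842), (0.25, 9.5), (-0.25, 10.300000190734863), (0.5, 11.899999618530273), (0.75, 11.199999809265137), (0.25, 14.100000381469727), 
[... 2187 characters left out ...]
46325684), (-5.25, 13.300000190734863), (-4.25, 12.300000190734863), (-2.0, 9.100000381469727), (3.75, 12.5), (-4.5, 4.400000095367432), (-0.25, 5.800000190734863), (5.25, 8.100000381469727), (4.25, 2.4000000953674316)]
top 3 [370.9 280.6] [375.2 235.3] [-1.   -0.09] [(3.75, 1.0), (0.25, 1.399999976158142), (3.5, 3.299999952316284), (0.75, 5.699999809265137), (-0.25, 11.600000381469727), (0.0, 14.399999618530273), (0.0, 15.600000381469727), (0.25, 12.5), (-6.0, 15.699999809265137), (-4.0, 24.5), (-4.25, 27.799999237060547), (-4.75, 30.799999237060547), (-3.5, 25.700000762939453), (-1.25, 23.799999237060547), (-0.25, 26.799999237060547), (0.25, 27.600000381469727), (0.25, 26.899999618530273)]
```

```bash
python3 - <<'E'
from h import *
print(r.sign_off())
E
```

```text
the job is handed in; nothing more can be done
None
```

The job is handed in after about 17 s of the 61 s: the cover stands upright on the black mat, about 2 mm off centre. The white tray was peeled off tab corner first, leaving the blue trays in place. It is held level (to about 1°) over the middle of the green mat, about 17 cm above it.

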